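# Start the bench parts tumbler from its three control boxes

### The arm

A 6-joint arm with a two-finger parallel gripper is mounted at the origin on the work surface. World frame = base frame: x ahead of the robot, y to its left, z up, the work surface at z = 0. Lengths are in m, angles in rad, forces in N, time in s.
With the tool pointing down it reaches from about 0.375 to 0.9 m from the base axis. Payload 3.1 kg.
Tool frame: the origin (TCP) lies at the centre of the arm's flange, where the gripper is bolted on; the fingertips stand 182 mm ahead of it and the grasp point (between the pads) lies 164 mm ahead of it; z points along the fingers, x is the direction in which the jaws open and shut, and the axes are right-handed (so a half turn about z gives the same grasp; the last joint's range is limited). The gripper opens to 87 mm and grips with 3 to 60 N. Pads are 19 mm wide; open, the fingers measure 117 mm over their backs; the gripper's body (75 mm by 190 mm) begins 51 mm behind the grasp point.
Start: joints at [1.008, 0.527, 1.433, -0, 1.181, -0.178], TCP at [0.234, 0.58, 0.405] pointing down, gripper open.
Joint ranges: [-3.08, 3.08], [-0.75, 2.2], [0.22, 2.44], [-1.43, 4.57], [0, 2.65], [-2.85, 2.85]. Speed limits (rad/s): [2.79, 2.79, 3.14, 3.14, 3.14, 3.14].

### API

Orientations are given as a unit quaternion [x, y, z, w].
In Python, from rig import status, eyes, robot gives the robot as it stands. The module is installed in compiled form; this text tells all that it offers.
- The arm moves only by the tool step_arm, never from a script. Its argument "steps" is a list of rows, each a list of 7 numbers: the closure, from -1 (fully open) to 1 (shut), so that 0 is half open, then the shift along the tool's x, y, z each as a share of 0.025 m, from -1 to 1, then the turn, a rotation vector about the tool's x, y, z each as a share of 8 degrees, from -1 to 1. In form: [[jaw, dx, dy, dz, rx, ry, rz], ...]. A call has exactly 10 rows; each row shifts and turns the commanded pose from where the row before left it, along the tool's axes as they then stand; what a row does not reach is not made up. A row lasts 1/10 s, in which the tool goes at most 50 mm and 8.59 degrees, less where a joint would pass 70% of its speed; a pose out of reach is approached as far as the arm can. A call with a number of a shift or a turn outside -1 to 1 is refused whole. A call with a gripper value outside its range is refused whole. The fingers move at their own pace and stop on an object; "squeeze" is the grip in N (left out, the last holds). Time passes only in rows, so rows that do not move let the fingers close, or fill a call up. It gives the time, the measured TCP pose, the force and the opening at its end, in the units of the state.
- status.get_obs(): the state, without advancing time (a new reading comes with each control period).
- eyes.camera(name): name is "scene" or "top" or "wrist"; returns (picture, depth): 384x512x3 uint8, red, green, blue; 384x512 float32, m along the optical axis (not along the pixel's ray), 0 where there is no reading.
- eyes.camera_info(name): a dict with "K" (3x3 intrinsics, pixels), "R" (3x3) and "t" (3): a world point X has camera coordinates R X + t. Camera axes: x right, y down, z forward; pixel columns grow to the right and rows downward; lengths in m; the calibration is good to about 2 mm. The wrist camera is an equidistant fisheye: a pixel r from the principal point sees the ray r / f radians off the axis. A picture is of the moment at which its call begins: read the wrist's pose just before it. camera_info takes no time and is no camera call; for the wrist camera it gives the pose at the moment of the call.
- robot.hand_in(): hands the job in, once; it reports no verdict.
The state is a dict: "time": time; "q": joint angles; "joint_velocities": joint speeds; "joint_torque": joint torques, N m; "position": TCP position; "tool_rot": TCP orientation; "ft_force": force on the tool from outside, world axes, zero at the start; "moment": the same for the moment, N m; "grip_width": finger opening in m.
Only numpy, scipy, OpenCV 4.12 (cv2) and the standard library are available. Lean on these libraries where they do the work, as an engineer would, in place of code of your own. Each camera call takes 0.05 s, during which the arm holds its last target.

### The job

Start up the bench's parts tumbler: press the end of the black power rocker that has the white bar fully down, then push the blue button fully in, and last press the green start button fully down, keep it down for a full second and let it come up again. Only press the controls, in that order: do not pick up, tip or shove the boxes, do not press the red stop button, and leave the other things on the bench where they are.

Things in the scene. Friction and masses are not known exactly. Their poses are not given: they have to be found in the camera images.
- power_box: Loose grey wireless control box with an aluminium top plate, 110 x 70 mm, plate top 50 mm above the table, about 0.7 kg. Origin: centre of its underside. It carries the black power rocker; its x axis (the 110 mm side) points from the rocker's plain OFF end to the ON end, which has a white bar.
- rocker (a joint): The black power rocker, V-shaped paddle 68 mm long along the box's x and 30 mm wide, pivoting at the box's centre about the box's y axis. 0 rad = off (ON end standing up at 0.32 rad, OFF end level), 0.32 rad = fully on (ON end level, its top 62 mm above the table). Friction holds it where it is left; about 3 N down near the ON end moves it.
- rocker_on_end (a point): Point to press: top face of the rocker's raised ON end, 23 mm from the pivot along the paddle, 69 mm above the table when off and 62 mm when fully on. At about 21 to 23 mm from the box's centre along the box's +x.
- enable_box: Loose grey wireless control box, 85 x 85 mm, plate top 50 mm above the table, about 0.7 kg. Origin: centre of its underside. Carries the blue mushroom button, at its centre, on a yellow collar.
- enable (a joint): The blue push-in button. 0 = out, 0.008 m = fully in. It stays where it is pushed (no spring); about 4 N down moves it.
- enable_top (a point): Centre of the top face of the blue button (40 mm across): 76 mm above the table when out, 68 mm when fully in.
- start_box: Loose grey wireless control box, 70 (x) x 130 (y) mm, plate top 50 mm above the table, about 0.7 kg. Origin: centre of its underside. Carries the green start button 30 mm to its +y side and the red stop button 30 mm to its -y side.
- start (a joint): The green start button, sprung. 0 = up, 0.006 m = fully down; fully down takes 5 N and it springs back up.
- start_top (a point): Centre of the top face of the green button (32 mm across): 68 mm above the table when up, 62 mm when fully down.
- stop (a joint): The red stop button, sprung the same way (0 = up, 0.006 m = fully down). Not to be pressed.
- stop_top (a point): Centre of the top face of the red stop button (32 mm across), 68 mm above the table, 60 mm from the green one.
- spray_can: Loose bystander: spray can, 54 mm across, 150 mm tall. Origin: centre of its underside.
- screw_jar: Loose bystander: glass jar with a black cap, 66 mm across, 80 mm tall. Origin: centre of its underside.
- tape_roll: Loose bystander: yellow roll of tape lying flat, 72 mm across, 24 mm tall. Origin: centre of its underside.
- bushing: Loose bystander: brass bushing standing up, 42 mm across, 35 mm tall. Origin: centre of its underside.
- small_bin: Loose bystander: open blue parts bin, 100 x 75 mm, 45 mm tall. Origin: centre of its underside.
- screwdriver: Loose bystander: red-handled screwdriver, about 0.2 m long or less, lying on the table along its x axis.
- profile: Loose bystander: offcut of slotted aluminium profile lying along its x axis, 140 mm long, 40 mm square. Origin: centre of its underside.
Things that resemble listed ones, but are neither listed nor needed, are in the scene too. Leave any purple look-alike of the enable_box alone.

How it is judged:
On the way, in this order (a step that is already met when the one before it is completed fails the run):
1. the black rocker is pressed fully on (value of joint rocker above 0.27 rad), for 0.1 s.
2. the blue button is pushed fully in (value of joint enable above 0.0065 m), for 0.1 s.
3. the green button is kept down (value of joint start above 0.004 m), for 0.8 s.
At the end, for the whole second after the job is handed in: The rocker is on (over 0.27 of 0.32 rad), the blue button is in (over 6.5 of 8 mm), the green and red buttons are up (within 1 mm), the three boxes stand level and at rest within 30 mm of where they began, and every bystander is within 30 mm of where it began (value of joint rocker above 0.27 rad and value of joint enable above 0.0065 m and value of joint each of start, stop below 0.001 m and not (distance of any of power_box, enable_box, start_box from where it was at the start of the episode above 0.03 m) and not (distance of any of spray_can, screw_jar, tape_roll, bushing, small_bin, screwdriver, profile from where it was at the start of the episode above 0.03 m) and angle between each of power_box, enable_box, start_box's own z axis and vertical below 0.05 rad and linear speed of each of power_box, enable_box, start_box below 0.02 m/s); the robot touches nothing.
It fails at once if the blue button is pushed in (over 3 mm) while the rocker is not on (value of joint enable above 0.003 m and value of joint rocker below 0.25 rad).
It fails at once if the green button is pressed (over 3 mm) while the blue button is not in (value of joint start above 0.003 m and value of joint enable below 0.006 m).
It fails at once if the red stop button is pressed (over 3 mm) (value of joint stop above 0.003 m).
It fails at once if a control box is shoved more than 30 mm, lifted more than 12 mm or tipped more than 0.2 rad (distance of any of power_box, enable_box, start_box from where it was at the start of the episode above 0.03 m or height (world z) of any of power_box, enable_box, start_box above 0.012 m or angle between any of power_box, enable_box, start_box's own z axis and vertical above 0.2 rad).
It fails at once if another thing on the bench is moved or lifted more than 30 mm (distance of any of spray_can, screw_jar, tape_roll, bushing, small_bin, screwdriver, profile from where it was at the start of the episode above 0.03 m).
It also fails if it takes over 51 s, if anything falls off the work surface, if the arm or the gripper's body presses on something with over 40 N, if the wrist force passes 120 N, or if a joint passes its speed limit or range.

## Working session

There is one attempt and no reset: what is moved stays moved. The work goes in short steps, Python scripts to look and compute and a tool call to move; the robot and the scene stay as the last step left them, time stands still between calls to the robot, and variables do not carry over. Pictures are saved under pics/ and viewed, and the job is handed in when it is done.

Besides the shell and the picture viewer there is one more tool, called after ">>>" in YAML: its name, and indented under it one key for each argument. step_arm: Moves the arm, as the interface text tells. Its arguments: {"type":"object","properties":{"steps":{"type":"array"},"squeeze":{"type":"number"}},"required":["steps"]}

```bash
mkdir -p pics
python3 - <<'E'
from rig import status, eyes, robot
import numpy as np, cv2
o=status.get_obs(); print({k:np.round(v,3) for k,v in o.items()})
for n in ("top","scene"):
    p,d=eyes.camera(n); i=eyes.camera_info(n)
    np.savez(f"{n}.npz",p=p,d=d,**i); print(n,i)
    cv2.imwrite(f"pics/{n}0.png",cv2.resize(p[:,:,::-1],(800,600),interpolation=cv2.INTER_CUBIC))
E
```

```text
{'time': np.float64(0.0), 'q': array([ 1.008,  0.528,  1.434,  0.   ,  1.181, -0.178]), 'joint_velocities': array([-0.001, -0.001,  0.001,  0.002, -0.002, -0.001]), 'joint_torque': array([  0.   , -44.004, -17.659,   0.063,   0.058,  -0.   ]), 'position': array([0.234, 0.579, 0.404]), 'tool_rot': array([ 0.829,  0.559, -0.001,  0.   ]), 'ft_force': array([ 0.887, -0.906, -0.329]), 'moment': array([-0.023,  0.024,  0.024]), 'grip_width': np.float64(0.087)}
top {'K': array([[403.55883846,   0.        , 258.91347162],
       [  0.        , 403.55883846, 184.41366598],
       [  0.        ,   0.        ,   1.        ]]), 'R': array([[ 0.0144306 , -0.99981684, -0.01257145],
       [-0.98945063, -0.01246617, -0.14433311],
       [ 0.14414996,  0.01452164, -0.9894493 ]]), 't': array([-0.03419372,  0.5688106 ,  1.23794775])}
scene {'K': array([[400.40001509,   0.        , 257.95811556],
       [  0.        , 400.40001509, 190.14876206],
       [  0.        ,   0.        ,   1.        ]]), 'R': array([[ 0.19760458,  0.98018811,  0.01355366],
       [ 0.53446688, -0.09613669, -0.83970405],
       [-0.82176492,  0.17317335, -0.54287513]]), 't': array([-0.07083914, -0.22707129,  1.60941521])}
```

View pics/top0.png

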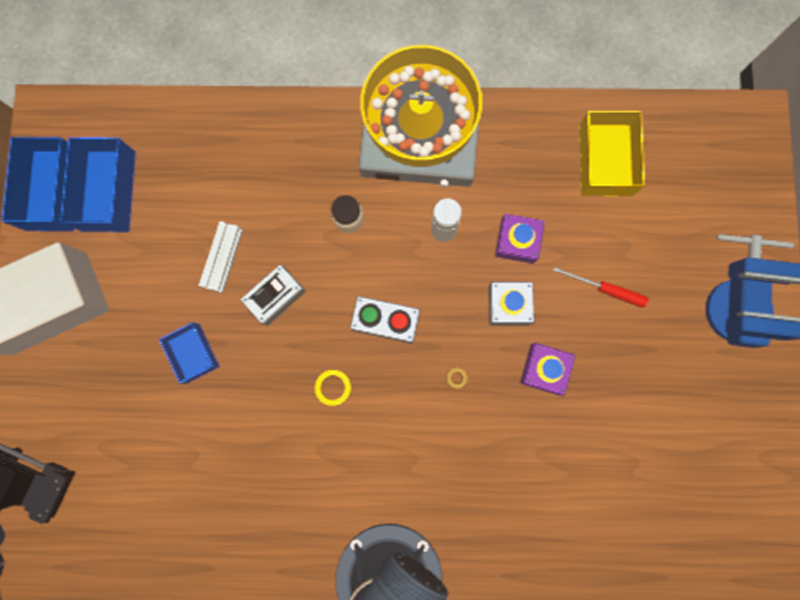

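View pics/scene0.png

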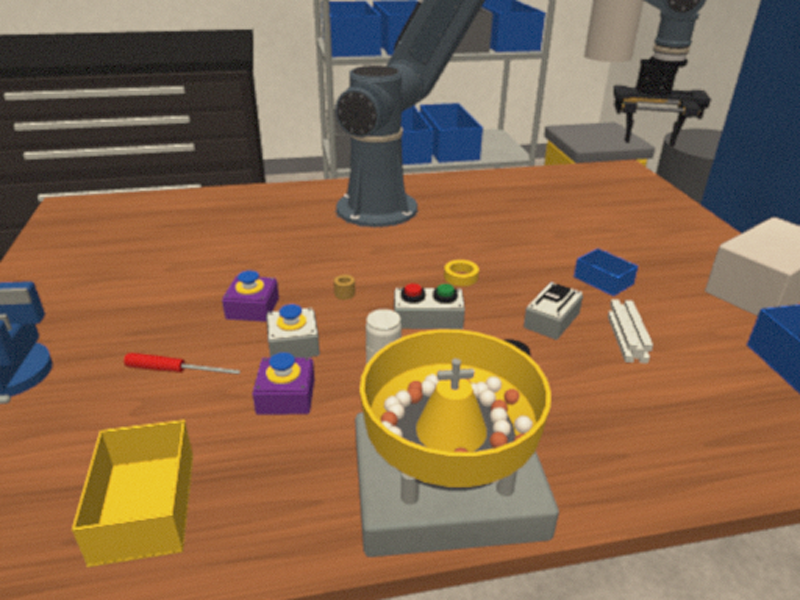

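The top view shows the power box at (273,293), the aluminium-plated blue-button box at (512,303) and the start box at (385,319), with green at (370,314) and red at (399,321). There are three candidates for the enable box: the purple ones at (521,238) and (549,369), and the aluminium-topped one at (512,303). The aluminium one fits the description. I'll measure next and confirm with enlarged crops.

```bash
cat > h.py <<'E'
import numpy as np, cv2
def ray(i,u,v,z):
    K,R,t=i["K"],i["R"],i["t"]; C=-R.T@t
    d=R.T@np.linalg.inv(K)@np.array([u,v,1.]); return C+d*(z-C[2])/d[2]
def proj(i,X):
    c=i["K"]@(i["R"]@X+i["t"]); return c[:2]/c[2]
E
python3 - <<'E'
from h import *
for n in("top","scene"):
    z=np.load(n+".npz"); p=z["p"]; hsv=cv2.cvtColor(p,cv2.COLOR_RGB2HSV)
    H,S,V=cv2.split(hsv)
    ms={"blue":((H>98)&(H<120)&(S>110)&(V>80),.076),"green":((H>45)&(H<80)&(S>100),.068),"red":(((H<6)|(H>174))&(S>170)&(V>90),.068),"plate":((S<45)&(V>150),.05),"white/rocker":((V<45),.06)}
    for k,(m,h) in ms.items():
        c,_,st,ce=0,0,0,0
        nn,l,st,ce=cv2.connectedComponentsWithStats(m.astype(np.uint8))
        for j in range(1,nn):
            if st[j,4]<25 or st[j,4]>3000: continue
            X=ray(z,*ce[j],h)
            if .25<X[0]<.8 and abs(X[1])<.4:
                cs=cv2.findContours((l==j).astype(np.uint8),0,2)[0][0]
                (a,b),wh,ang=cv2.minAreaRect(cs)
                print(n,k,st[j,4],ce[j].round(1),X.round(4),"depth z",np.round(z["d"][int(ce[j][1]),int(ce[j][0])],3),"rect",np.round(ray(z,a,b,h)[:2],4),np.round(wh,1),round(ang))
z=np.load("top.npz");p=z["p"][:,:,::-1]
a=cv2.resize(p[165:210,150:200],(400,360),interpolation=2); b=cv2.resize(p[170:215,300:350],(400,360),interpolation=2)
cv2.imwrite("pics/crop.png",np.hstack([a,b]))
E
```

```text
top blue 104 [334.7 148.8] [ 0.6792 -0.2614  0.076 ] depth z 1.257 rect [ 0.6785 -0.2608] [10. 11.] 90
top blue 102 [328.9 192.1] [ 0.543  -0.2419  0.076 ] depth z 1.239 rect [ 0.5433 -0.2423] [10. 10.] 90
top blue 835 [120.3 225.2] [0.433  0.3939 0.076 ] depth z 1.309 rect [0.4334 0.394 ] [31.8 26.4] 63
top blue 112 [353.3 235.5] [ 0.4119 -0.3139  0.076 ] depth z 1.214 rect [ 0.4112 -0.3139] [11.3 10.6] 45
top green 81 [236.2 201. ] [0.5129 0.0423 0.068 ] depth z 1.246 rect [0.5142 0.0431] [10.  9.] 0
top red 86 [255.2 205. ] [ 0.5012 -0.0164  0.068 ] depth z 1.245 rect [ 0.5011 -0.0158] [9.9 9.9] 45
top plate 250 [285.9 135.8] [ 0.7261 -0.1106  0.05  ] depth z 1.188 rect [ 0.7269 -0.1109] [16.5 17.3] 6
top plate 664 [140.8 164.2] [0.6282 0.3501 0.05  ] depth z 1.304 rect [0.6289 0.3498] [15.4 43.6] 18
top plate 424 [173.7 188.2] [0.5526 0.2417 0.05  ] depth z 1.262 rect [0.5543 0.2435] [20.6 34.6] 48
top plate 40 [368.3 176.8] [ 0.5964 -0.3703  0.05  ] depth z 1.299 rect [ 0.5962 -0.371 ] [30.7  1.3] 20
top plate 36 [176.5 181.8] [0.573  0.2338 0.05  ] depth z 1.259 rect [0.5731 0.
[... 1608 characters left out ...]
84 0.0617 0.05  ] depth z 0.84 rect [0.7586 0.0621] [4. 6.] 90
scene plate 62 [309.1 249.8] [0.7757 0.0391 0.05  ] depth z 0.83 rect [0.775  0.0401] [14.3  6.2] 41
scene plate 29 [257.4 253.2] [ 0.765 -0.084  0.05 ] depth z 0.815 rect [ 0.7644 -0.0836] [4.9 4.9] 45
scene plate 52 [252.  258.9] [ 0.7817 -0.1001  0.05  ] depth z 0.806 rect [ 0.7823 -0.0997] [10.3  5.8] 56
scene white/rocker 49 [357.6 185.7] [0.5417 0.2611 0.06  ] depth z 1.174 rect [0.5398 0.2609] [9.6 6.3] 30
scene white/rocker 34 [264.3 190.4] [ 0.5179 -0.0145  0.06  ] depth z 1.149 rect [ 0.515  -0.0143] [ 4.7 12.2] 85
scene white/rocker 39 [284.4 190.5] [0.5286 0.0423 0.06  ] depth z 1.145 rect [0.5261 0.0433] [ 4. 13.] 90
```

View pics/crop.png

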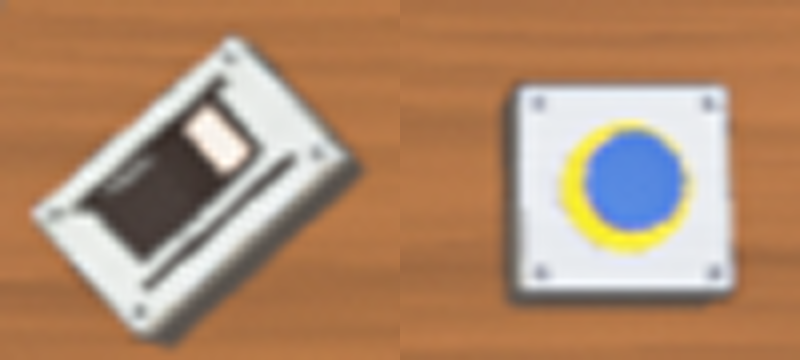

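The crop confirms both picks. The rocker's white bar is at the upper right, so the ON end points towards +x/-y. The enable box is the aluminium one with the blue button on a yellow collar. Next is the rocker geometry and the first move.

```bash
cat >> h.py <<'E'
from scipy.spatial.transform import Rotation as Ro
def plan(o,tip,xdir=None):
    """tool-frame shift (m) to bring fingertip to tip; yaw needed about tool z (deg) to set tool x along xdir (mod 180)"""
    R=Ro.from_quat(o["tool_rot"]).as_matrix()
    tgt=np.array(tip)+[0,0,.182]
    s=R.T@(tgt-o["position"])
    ax=np.degrees(np.arctan2(R[1,0],R[0,0]))
    print("t",round(o["time"],2),"pos",o["position"].round(4),"z-axis",R[:,2].round(3),"toolx yaw",ax.round(1),"F",o["ft_force"].round(1),"shift tool mm",(s*1000).round(1), "rows of 25:",(s/.025).round(2))
    if xdir is not None:
        print("turn about tool z deg", ((-(xdir-ax))+90)%180-90)
E
python3 - <<'E'
from h import *
from rig import status
z=np.load("top.npz")
c=[ray(z,150+a/8-.4,165+b/8-.4,.05) for a,b in((235,38),(355,160),(145,330),(35,212))]
c=np.array(c);print(c.round(4), c.mean(0).round(4),[np.linalg.norm(c[i]-c[i-1]).round(3) for i in range(4)])
d=(c[0]+c[1]-c[2]-c[3])[:2];d/=np.linalg.norm(d);yaw=np.degrees(np.arctan2(d[1],d[0]));print("box yaw",yaw)
print("bar at z.069..",ray(z,150+217/8-.4,165+140/8-.4,.072))
print("on end",c.mean(0)[:2]+.022*d)
s=np.load("scene.npz")
print(proj(s,np.array([*(c.mean(0)[:2]+.022*d),.069])))
p=s["p"][:,:,::-1];cv2.imwrite("pics/crop2.png",cv2.resize(p[170:220,325:385],(720,600),interpolation=2))
on=c.mean(0)[:2]+.022*d+[.001,.002]
plan(status.get_obs(),[*on,.12],yaw+90)
E
```

```text
[[0.613  0.2276 0.05  ]
 [0.5647 0.1781 0.05  ]
 [0.4965 0.258  0.05  ]
 [0.5425 0.3036 0.05  ]] [0.5542 0.2418 0.05  ] [np.float64(0.104), np.float64(0.069), np.float64(0.105), np.float64(0.065)]
box yaw -48.300461609501816
bar at z.069.. [0.56875261 0.22813289 0.072     ]
on end [0.56881209 0.22539907]
[350.19388403 189.21433437]
t 0.1 pos [0.2338 0.5793 0.4039] z-axis [-0.001 -0.002 -1.   ] toolx yaw 68.0 F [-0.1 -0.2  0.2] shift tool mm [-200.3  443.3  102.1] rows of 25: [-8.01 17.73  4.08]
turn about tool z deg 26.311241931938298
```

View pics/crop2.png

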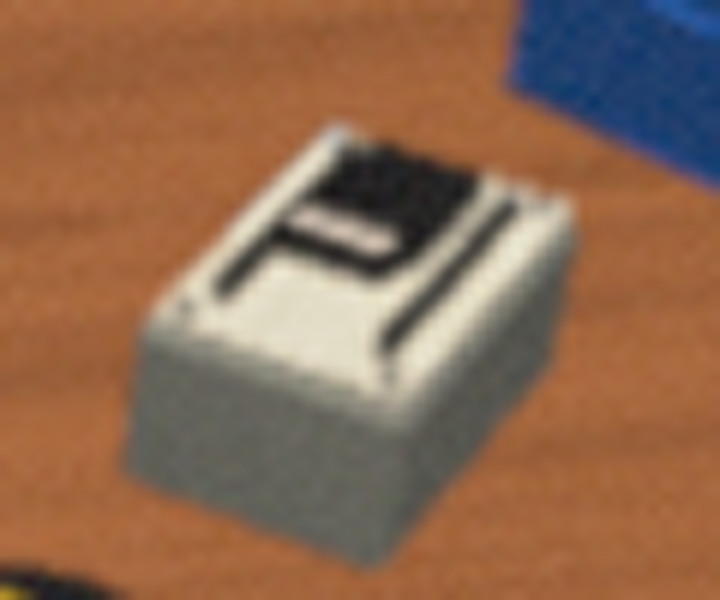

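The scene crop shows the raised bar end at crop (342,232), against a prediction of (302,230). That is the same roughly 4 mm y bias between the two cameras that I saw on the buttons, so I'll use the mean.

>>> step_arm:
  steps:
    - [1, -0.4, 0.89, 0, 0, 0, 0]
    - [1, -0.4, 0.89, 0, 0, 0, 0]
    - [1, -0.4, 0.89, 0, 0, 0, 0]
    - [1, -0.4, 0.89, 0, 0, 0, 0]
    - [1, -0.4, 0.89, 0, 0, 0, 0]
    - [1, -0.4, 0.89, 0, 0, 0, 0]
    - [1, -0.4, 0.89, 0, 0, 0, 0]
    - [1, -0.4, 0.89, 0, 0, 0, 0]
    - [1, -0.4, 0.89, 0, 0, 0, 0]
    - [1, -0.4, 0.89, 0, 0, 0, 0]
  squeeze: 10

```text
time: 1.1
position: [0.4033, 0.4026, 0.4043]
tool_rot: [0.829, 0.559, -0.001, -0.0]
ft_force: [-0.3, 0.3, 0.1]
grip_width: 0.0152
```

>>> step_arm:
  steps:
    - [1, -0.4, 0.89, 0, 0, 0, 0]
    - [1, -0.4, 0.89, 0, 0, 0, 0]
    - [1, -0.4, 0.89, 0, 0, 0, 0]
    - [1, -0.4, 0.89, 0, 0, 0, 0]
    - [1, -0.4, 0.89, 0, 0, 0, 0]
    - [1, -0.4, 0.89, 0.8, 0, 0, 0]
    - [1, -0.4, 0.89, 0.8, 0, 0, 0]
    - [1, -0.4, 0.89, 0.8, 0, 0, 0]
    - [1, -0.4, 0.89, 0.8, 0, 0, 0]
    - [1, -0.4, 0.89, 0.8, 0, 0, 0]

```text
time: 2.1
position: [0.5722, 0.2266, 0.3035]
tool_rot: [0.829, 0.559, -0.0, -0.0]
ft_force: [0.2, -0.9, -1.3]
grip_width: 0.0007
```

>>> step_arm:
  steps:
    - [1, 0, 0, 0, 0, 0, 0.8]
    - [1, 0, 0, 0, 0, 0, 0.8]
    - [1, 0, 0, 0, 0, 0, 0.8]
    - [1, 0, 0, 0, 0, 0, 0.9]
    - [1, 0, 0, 0, 0, 0, 0]
    - [1, 0, 0, 0, 0, 0, 0]
    - [1, 0, 0, 0, 0, 0, 0]
    - [1, 0, 0, 0, 0, 0, 0]
    - [1, 0, 0, 0, 0, 0, 0]
    - [1, 0, 0, 0, 0, 0, 0]

```text
time: 3.1
position: [0.5717, 0.2275, 0.3048]
tool_rot: [0.935, 0.355, 0.0, 0.0]
ft_force: [-0.8, 0.5, -0.1]
grip_width: 0.0005
```

Run:
```python
from h import *
from rig import status,eyes
o=status.get_obs()
plan(o,[.5698,.2275,.08],41.7); print(o["grip_width"])
i=eyes.camera_info("wrist");p,d=eyes.camera("wrist");print(i["K"])
np.savez("w1.npz",p=p,d=d,**i)
cv2.imwrite("pics/w1.png",cv2.resize(p[:,:,::-1],(800,600)))
p,d=eyes.camera("top");cv2.imwrite("pics/t1.png",cv2.resize(p[140:260,110:270,::-1],(800,600)))
```

```text
t 3.1 pos [0.5717 0.2275 0.3048] z-axis [ 0. -0. -1.] toolx yaw 41.6 F [-0.8  0.5 -0.1] shift tool mm [-1.4 -1.3 42.8] rows of 25: [-0.06 -0.05  1.71]
turn about tool z deg -0.06647540187647394
0.0005006513221990578
[[297.31863964   0.         251.32044226]
 [  0.         297.31863964 192.25446797]
 [  0.           0.           1.        ]]
```

View pics/w1.png

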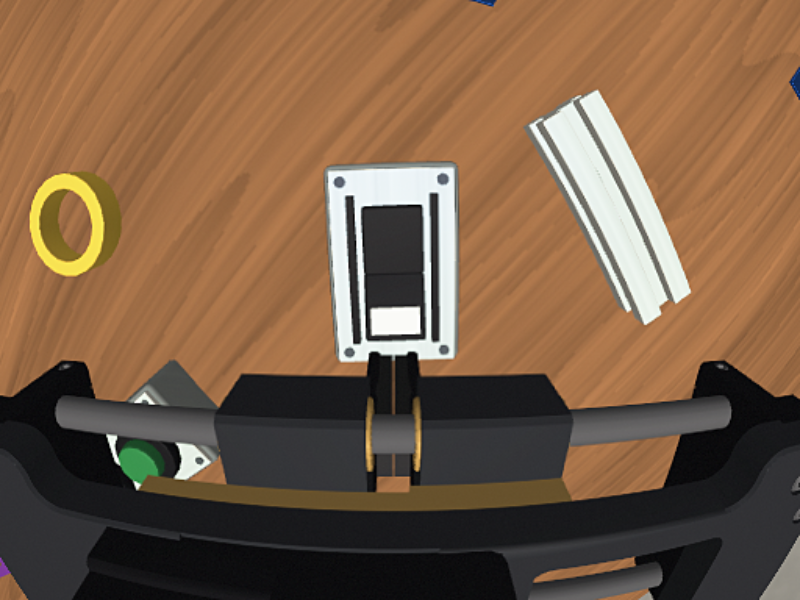

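View pics/t1.png

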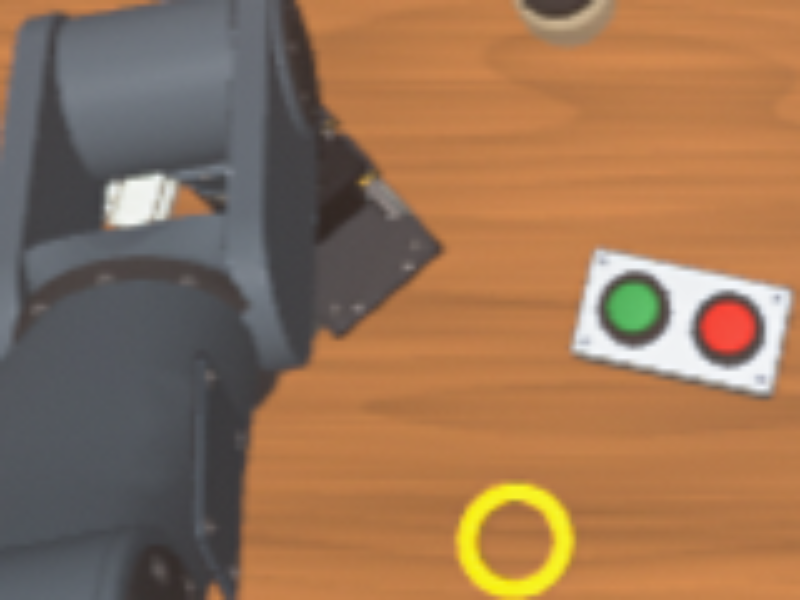

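The wrist view shows the power box between the corners (327,166) and (457,358), with the white bar at (396,321), and the tape and profile well to the sides. I'll cross-check the rocker position with it.

```bash
cat >> h.py <<'E'
def fray(i,u,v,z):
    K,R,t=i["K"],i["R"],i["t"]; C=-R.T@t
    x=np.array([u-K[0,2],v-K[1,2]])/K[0,0]; r=np.linalg.norm(x)
    d=R.T@np.array([*(x/r*np.sin(r)),np.cos(r)]); return C+d*(z-C[2])/d[2]
E
python3 - <<'E'
from h import *
i=np.load("w1.npz"); s=1.5625
c=np.array([fray(i,a/s-.2,b/s-.2,.05) for a,b in((327,166),(456,163),(457,358),(338,360))])
print(c.round(4),c.mean(0).round(4)); d=(c[2]+c[3]-c[0]-c[1])[:2];d/=np.linalg.norm(d)
print("yaw",np.degrees(np.arctan2(d[1],d[0])),"side lens",[np.linalg.norm(c[k]-c[k-1]).round(3) for k in range(4)])
print("on end",c.mean(0)[:2]+.022*d,"bar",fray(i,396/s,321/s,.070),"green",fray(i,142/s,458/s,.068))
E
```

```text
[[0.4954 0.265  0.05  ]
 [0.5429 0.3092 0.05  ]
 [0.6162 0.2328 0.05  ]
 [0.5674 0.1878 0.05  ]] [0.5555 0.2487 0.05  ]
yaw -46.60334821272745 side lens [np.float64(0.106), np.float64(0.065), np.float64(0.106), np.float64(0.066)]
on end [0.57058202 0.2327034 ] bar [0.57150177 0.23179835 0.07      ] green [0.51318907 0.05049535 0.068     ]
```

>>> step_arm:
  steps:
    - [1, 0, -0.1, 0.2, 0, 0, 0]
    - [1, 0, 0, 0.2, 0, 0, 0]
    - [1, 0, 0, 0.2, 0, 0, 0]
    - [1, 0, 0, 0.2, 0, 0, 0]
    - [1, 0, 0, 0.2, 0, 0, 0]
    - [1, 0, 0, 0.2, 0, 0, 0]
    - [1, 0, 0, 0.2, 0, 0, 0]
    - [1, 0, 0, 0.2, 0, 0, 0]
    - [1, 0, 0, 0.1, 0, 0, 0]
    - [1, 0, 0, 0.1, 0, 0, 0]

```text
time: 4.2
position: [0.5701, 0.2293, 0.2595]
tool_rot: [0.935, 0.355, -0.0, -0.0]
ft_force: [-0.0, -0.2, 1.3]
grip_width: 0.0004
```

>>> step_arm:
  steps:
    - [1, 0, 0, 0.06, 0, 0, 0]
    - [1, 0, 0, 0.06, 0, 0, 0]
    - [1, 0, 0, 0.06, 0, 0, 0]
    - [1, 0, 0, 0.06, 0, 0, 0]
    - [1, 0, 0, 0.06, 0, 0, 0]
    - [1, 0, 0, 0.06, 0, 0, 0]
    - [1, 0, 0, 0.06, 0, 0, 0]
    - [1, 0, 0, 0.06, 0, 0, 0]
    - [1, 0, 0, 0.06, 0, 0, 0]
    - [1, 0, 0, 0.06, 0, 0, 0]

```text
time: 5.2
position: [0.5703, 0.2294, 0.2447]
tool_rot: [0.935, 0.355, 0.0, 0.0]
ft_force: [1.7, -0.8, 1.7]
grip_width: 0.0008
```

>>> step_arm:
  steps:
    - [1, 0, 0, 0.04, 0, 0, 0]
    - [1, 0, 0, 0.04, 0, 0, 0]
    - [1, 0, 0, 0.02, 0, 0, 0]
    - [1, 0, 0, 0, 0, 0, 0]
    - [1, 0, 0, 0, 0, 0, 0]
    - [1, 0, 0, 0, 0, 0, 0]
    - [1, 0, 0, 0, 0, 0, 0]
    - [1, 0, 0, 0, 0, 0, 0]
    - [1, 0, 0, 0, 0, 0, 0]
    - [1, 0, 0, 0, 0, 0, 0]

```text
time: 6.2
position: [0.5703, 0.2294, 0.2444]
tool_rot: [0.935, 0.355, 0.001, 0.0]
ft_force: [-1.0, -1.9, 13.9]
grip_width: 0.0003
```

Run:
```python
from h import *
from rig import status,eyes
o=status.get_obs();print(o["position"],o["ft_force"])
p,d=eyes.camera("scene")
cv2.imwrite("pics/s2.png",cv2.resize(p[140:230,310:430,::-1],(800,600)))
```

```text
[0.57027883 0.22940775 0.24436658] [-1.01405884 -1.89227123 13.88331635]
```

View pics/s2.png

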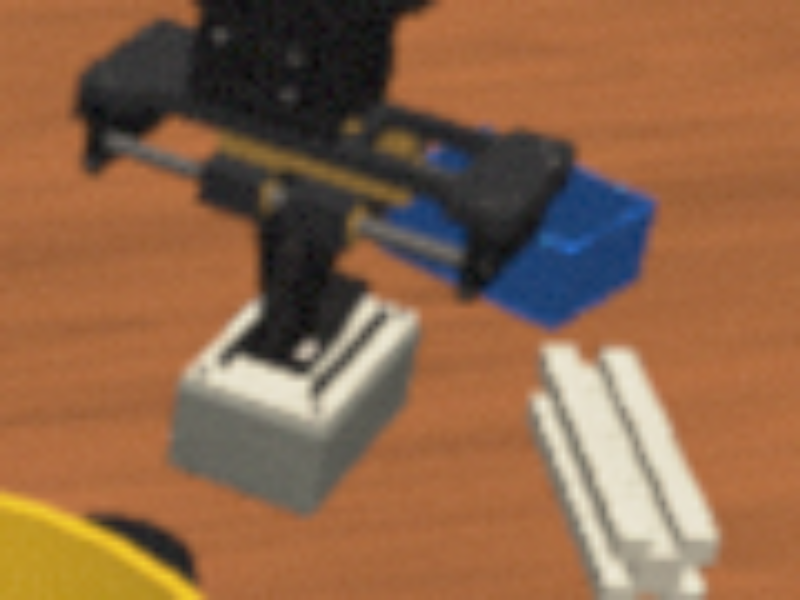

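A 14 N stop at tip height 62.4 mm matches the 62 mm fully-on height. I'll lift and check.

>>> step_arm:
  steps:
    - [1, 0, 0, -0.1, 0, 0, 0]
    - [1, 0, 0, -0.2, 0, 0, 0]
    - [1, 0, 0, -0.4, 0, 0, 0]
    - [1, 0, 0, -0.5, 0, 0, 0]
    - [1, 0, 0, -0.6, 0, 0, 0]
    - [1, 0, 0, -0.6, 0, 0, 0]
    - [1, 0, 0, -0.4, 0, 0, 0]
    - [1, 0, 0, -0.2, 0, 0, 0]
    - [1, 0, 0, 0, 0, 0, 0]
    - [1, 0, 0, 0, 0, 0, 0]

```text
time: 7.25
position: [0.5699, 0.2293, 0.317]
tool_rot: [0.935, 0.355, -0.0, -0.0]
ft_force: [-0.1, 0.2, -0.6]
grip_width: 0.0006
```

Run:
```python
from h import *
from rig import status,eyes
o=status.get_obs()
plan(o,[.544,-.241,.125])
p,d=eyes.camera("wrist")
a=cv2.resize(p[90:240,190:310,::-1],(480,600))
p,d=eyes.camera("scene")
b=cv2.resize(p[170:220,325:385,::-1],(320,267));b=cv2.copyMakeBorder(b,0,333,0,0,0)
cv2.imwrite("pics/w2.png",np.hstack([a,b]))
```

```text
t 7.25 pos [0.5699 0.2293 0.317 ] z-axis [-0.001 -0.    -1.   ] toolx yaw 41.6 F [-0.1  0.2 -0.6] shift tool mm [-331.6  334.4   10.1] rows of 25: [-13.26  13.38   0.4 ]
```

View pics/w2.png

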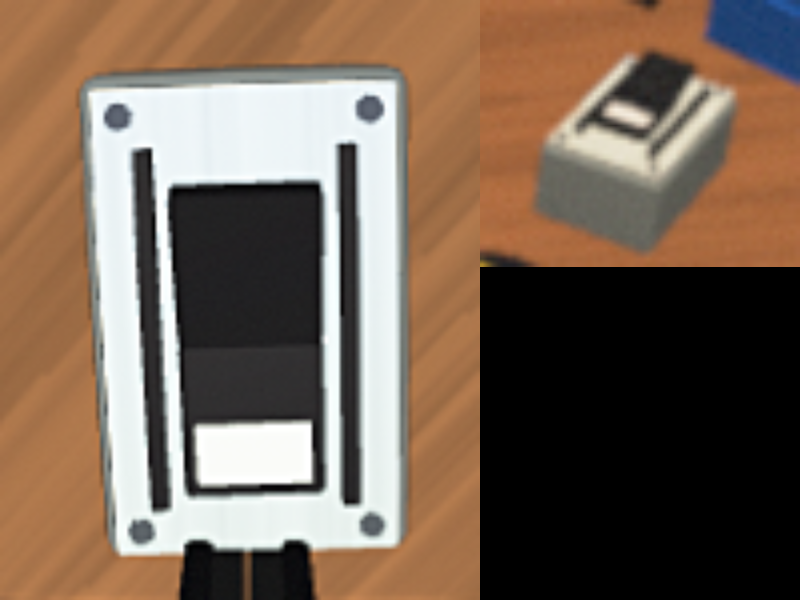

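The wrist crop and scene inset show the OFF end now standing up and the bar end level, so the rocker is on. Moving to the blue button.

>>> step_arm:
  steps:
    - [1, -0.3, 0.3, 0, 0, 0, 0]
    - [1, -0.6, 0.6, 0, 0, 0, 0]
    - [1, -0.75, 0.75, 0, 0, 0, 0]
    - [1, -0.75, 0.75, 0, 0, 0, 0]
    - [1, -0.75, 0.75, 0, 0, 0, 0]
    - [1, -0.75, 0.75, 0, 0, 0, 0]
    - [1, -0.75, 0.75, 0, 0, 0, 0]
    - [1, -0.75, 0.75, 0, 0, 0, 0]
    - [1, -0.75, 0.75, 0, 0, 0, 0]
    - [1, -0.75, 0.75, 0, 0, 0, 0]

```text
time: 8.35
position: [0.5551, -0.0159, 0.3168]
tool_rot: [0.935, 0.355, -0.001, -0.0]
ft_force: [-0.3, -0.9, 0.1]
grip_width: 0.0004
```

>>> step_arm:
  steps:
    - [1, -0.75, 0.75, 0, 0, 0, 0]
    - [1, -0.75, 0.75, 0, 0, 0, 0]
    - [1, -0.75, 0.75, 0, 0, 0, 0]
    - [1, -0.75, 0.75, 0, 0, 0, 0]
    - [1, -0.75, 0.75, 0, 0, 0, 0]
    - [1, -0.75, 0.75, 0, 0, 0, 0]
    - [1, -0.75, 0.75, 0, 0, 0, 0]
    - [1, -0.6, 0.6, 0, 0, 0, 0]
    - [1, -0.3, 0.3, 0, 0, 0, 0]
    - [1, -0.2, 0.2, 0, 0, 0, 0]

```text
time: 9.35
position: [0.5418, -0.2394, 0.3169]
tool_rot: [0.935, 0.355, -0.0, -0.0]
ft_force: [0.4, -0.4, 0.3]
grip_width: 0.0006
```

Run:
```python
from h import *
from rig import status,eyes
o=status.get_obs()
plan(o,[.544,-.241,.085])
i=eyes.camera_info("wrist");p,d=eyes.camera("wrist")
H,S,V=cv2.split(cv2.cvtColor(p,cv2.COLOR_RGB2HSV))
m=((H>98)&(H<120)&(S>110)&(V>80)).astype(np.uint8)
n,l,st,ce=cv2.connectedComponentsWithStats(m)
for j in range(1,n):
    if st[j,4]>200: print(ce[j].round(1),st[j],fray(i,*ce[j],.076).round(4))
cv2.imwrite("pics/w3.png",cv2.resize(p[:,:,::-1],(800,600)))
```

```text
t 9.35 pos [ 0.5418 -0.2394  0.3169] z-axis [-0.001  0.001 -1.   ] toolx yaw 41.5 F [ 0.4 -0.4  0.3] shift tool mm [ 0.5  2.7 49.9] rows of 25: [0.02 0.11 1.99]
[ 83.6 170.3] [  65  149   39   44 1336] [ 0.414  -0.3098  0.076 ]
[252.4 206.8] [ 229  185   48   47 1677] [ 0.543  -0.2379  0.076 ]
```

View pics/w3.png

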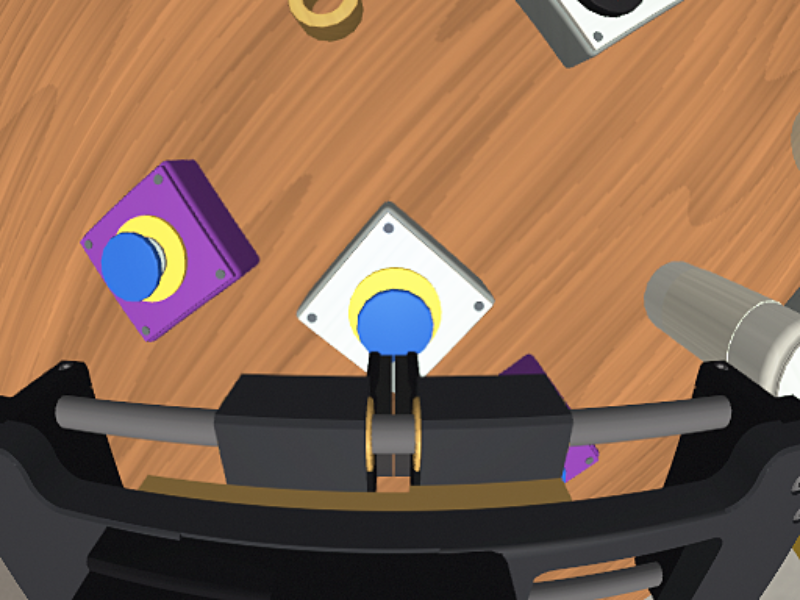

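The wrist view shows the aluminium box with the blue button at (395,318) below the closed fingers, the purple look-alikes aside, and the spray can at right near the gripper's end. I'll check that clearance before descending.

Run:
```python
from h import *
z=np.load("top.npz"); s=np.load("scene.npz")
a=ray(z,447/1.5625,212/1.5625,.15);b=ray(s,384/1.5625,320/1.5625,.15);print(a,b)
for c in(a,b):
    d=c[:2]-[.5437,-.240]; t=np.radians(41.5)
    print("tool x",d@[np.cos(t),np.sin(t)],"tool y",d@[np.sin(t),-np.cos(t)])
```

```text
[ 0.69942159 -0.10603352  0.15      ] [ 0.70603565 -0.10105292  0.15      ]
tool x 0.2053974500126276 tool y 0.0028492899781075998
tool x 0.2136513311497866 tool y 0.003501648306699289
```

The can is 80 mm clear of the gripper body. Descending.

>>> step_arm:
  steps:
    - [1, 0.03, 0.07, 0.2, 0, 0, 0]
    - [1, 0, 0, 0.2, 0, 0, 0]
    - [1, 0, 0, 0.2, 0, 0, 0]
    - [1, 0, 0, 0.2, 0, 0, 0]
    - [1, 0, 0, 0.2, 0, 0, 0]
    - [1, 0, 0, 0.2, 0, 0, 0]
    - [1, 0, 0, 0.2, 0, 0, 0]
    - [1, 0, 0, 0.2, 0, 0, 0]
    - [1, 0, 0, 0.2, 0, 0, 0]
    - [1, 0, 0, 0.1, 0, 0, 0]

```text
time: 10.4
position: [0.544, -0.2391, 0.2691]
tool_rot: [0.935, 0.355, -0.0, -0.0]
ft_force: [0.0, -0.3, 1.3]
grip_width: 0.0007
```

>>> step_arm:
  steps:
    - [1, 0, 0, 0.06, 0, 0, 0]
    - [1, 0, 0, 0.06, 0, 0, 0]
    - [1, 0, 0, 0.06, 0, 0, 0]
    - [1, 0, 0, 0.06, 0, 0, 0]
    - [1, 0, 0, 0.06, 0, 0, 0]
    - [1, 0, 0, 0.06, 0, 0, 0]
    - [1, 0, 0, 0.06, 0, 0, 0]
    - [1, 0, 0, 0.06, 0, 0, 0]
    - [1, 0, 0, 0.06, 0, 0, 0]
    - [1, 0, 0, 0.06, 0, 0, 0]

```text
time: 11.4
position: [0.5441, -0.2392, 0.255]
tool_rot: [0.935, 0.355, 0.0, 0.0]
ft_force: [-0.4, 0.7, 3.1]
grip_width: 0.0004
```

Tip at 73 mm with 3 N, so it's in contact and moving the button. 5–6 mm more.

>>> step_arm:
  steps:
    - [1, 0, 0, 0.04, 0, 0, 0]
    - [1, 0, 0, 0.04, 0, 0, 0]
    - [1, 0, 0, 0.04, 0, 0, 0]
    - [1, 0, 0, 0.04, 0, 0, 0]
    - [1, 0, 0, 0.04, 0, 0, 0]
    - [1, 0, 0, 0.02, 0, 0, 0]
    - [1, 0, 0, 0, 0, 0, 0]
    - [1, 0, 0, 0, 0, 0, 0]
    - [1, 0, 0, 0, 0, 0, 0]
    - [1, 0, 0, 0, 0, 0, 0]

```text
time: 12.4
position: [0.5441, -0.2391, 0.2505]
tool_rot: [0.935, 0.355, 0.0, 0.0]
ft_force: [-3.1, 0.7, 11.3]
grip_width: 0.0004
```

>>> step_arm:
  steps:
    - [1, 0, 0, 0.02, 0, 0, 0]
    - [1, 0, 0, 0.02, 0, 0, 0]
    - [1, 0, 0, 0, 0, 0, 0]
    - [1, 0, 0, 0, 0, 0, 0]
    - [1, 0, 0, -0.1, 0, 0, 0]
    - [1, 0, 0, -0.2, 0, 0, 0]
    - [1, 0, 0, -0.5, 0, 0, 0]
    - [1, 0, 0, -0.7, 0, 0, 0]
    - [1, 0, 0, -0.7, 0, 0, 0]
    - [1, 0, 0, -0.5, 0, 0, 0]

```text
time: 13.4
position: [0.5444, -0.2393, 0.3172]
tool_rot: [0.935, 0.355, 0.0, 0.001]
ft_force: [-1.0, -0.2, -0.2]
grip_width: 0.0003
```

Run:
```python
from h import *
from rig import status,eyes
o=status.get_obs()
plan(o,[.5140,.0460,.125],-12+0)
p,d=eyes.camera("scene")
a=np.load("scene.npz")["p"]
f=lambda q:cv2.resize(q[185:235,160:210,::-1],(400,400),interpolation=2)
cv2.imwrite("pics/s4.png",np.hstack([f(a),f(p)]))
```

```text
t 13.4 pos [ 0.5444 -0.2393  0.3172] z-axis [ 0.001 -0.001 -1.   ] toolx yaw 41.6 F [-1.  -0.2 -0.2] shift tool mm [ 166.7 -233.5    9.9] rows of 25: [ 6.67 -9.34  0.4 ]
turn about tool z deg 53.610433677016715
```

View pics/s4.png

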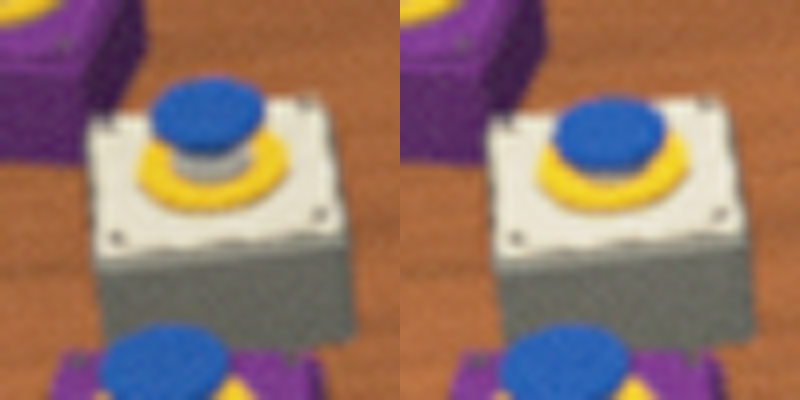

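Side by side, the blue button has gone from standing out to sunk onto its collar, and the box hasn't moved. Now the green button.

>>> step_arm:
  steps:
    - [1, 0.3, -0.42, 0, 0, 0, 0]
    - [1, 0.5, -0.7, 0, 0, 0, 0]
    - [1, 0.65, -0.91, 0, 0, 0, 0]
    - [1, 0.65, -0.91, 0, 0, 0, 0]
    - [1, 0.65, -0.91, 0, 0, 0, 0]
    - [1, 0.65, -0.91, 0, 0, 0, 0]
    - [1, 0.65, -0.91, 0, 0, 0, 0]
    - [1, 0.65, -0.91, 0, 0, 0, 0]
    - [1, 0.65, -0.91, 0, 0, 0, 0]
    - [1, 0.65, -0.91, 0, 0, 0, 0]

```text
time: 14.45
position: [0.515, 0.0203, 0.3147]
tool_rot: [0.935, 0.356, -0.001, -0.001]
ft_force: [0.0, 0.5, -0.2]
grip_width: 0.0005
```

>>> step_arm:
  steps:
    - [1, 0.4, -0.56, 0, 0, 0, 0]
    - [1, 0.27, -0.38, 0, 0, 0, 0]
    - [1, 0, 0, 0.1, 0, 0, 0]
    - [1, 0, 0, 0.2, 0, 0, 0]
    - [1, 0, 0, 0.2, 0, 0, 0]
    - [1, 0, 0, 0.1, 0, 0, 0]
    - [1, 0, 0, 0, 0, 0, 0]
    - [1, 0, 0, 0, 0, 0, 0]
    - [1, 0, 0, 0, 0, 0, 0]
    - [1, 0, 0, 0, 0, 0, 0]

```text
time: 15.45
position: [0.5138, 0.046, 0.3009]
tool_rot: [0.935, 0.355, 0.0, 0.0]
ft_force: [-0.2, -0.2, -0.8]
grip_width: 0.0006
```

Run:
```python
from h import *
from rig import status,eyes
o=status.get_obs()
plan(o,[.5140,.0455,.075])
i=eyes.camera_info("wrist");p,d=eyes.camera("wrist")
H,S,V=cv2.split(cv2.cvtColor(p,cv2.COLOR_RGB2HSV))
for k,m in(("green",(H>45)&(H<80)&(S>100)),("red",((H<6)|(H>174))&(S>170)&(V>90))):
  n,l,st,ce=cv2.connectedComponentsWithStats(m.astype(np.uint8))
  for j in range(1,n):
    if st[j,4]>200: print(k,ce[j].round(1),st[j],fray(i,*ce[j],.068).round(4))
cv2.imwrite("pics/w5.png",cv2.resize(p[:,:,::-1],(800,600)))
```

```text
t 15.45 pos [0.5138 0.046  0.3009] z-axis [ 0. -0. -1.] toolx yaw 41.6 F [-0.2 -0.2 -0.8] shift tool mm [-0.2  0.5 43.9] rows of 25: [-0.01  0.02  1.76]
green [249.5 209.4] [ 229  190   42   42 1284] [0.5131 0.0464 0.068 ]
```

View pics/w5.png

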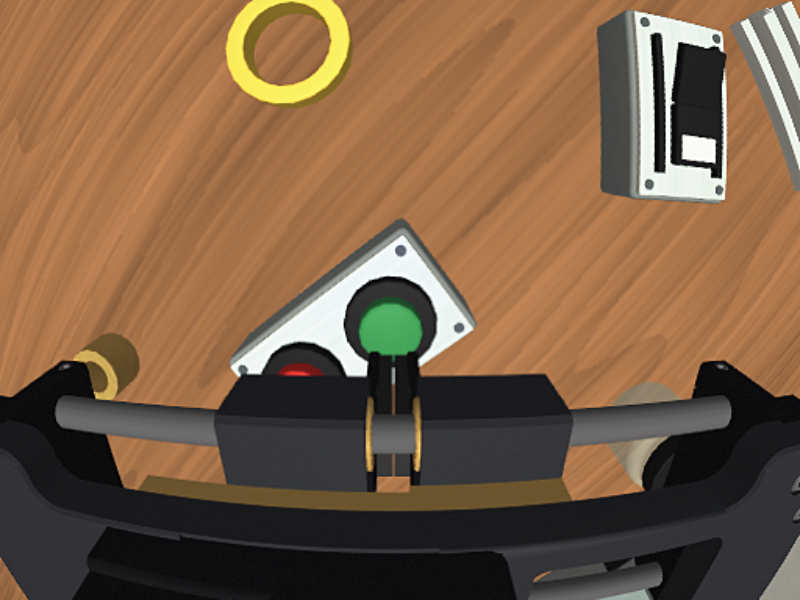

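The view shows green at (390,327) under the fingers, red at (303,370) well off them, and the jar at right below the gripper body's lowest level. Descending.

>>> step_arm:
  steps:
    - [1, 0, 0, 0.2, 0, 0, 0]
    - [1, 0, 0, 0.2, 0, 0, 0]
    - [1, 0, 0, 0.2, 0, 0, 0]
    - [1, 0, 0, 0.2, 0, 0, 0]
    - [1, 0, 0, 0.2, 0, 0, 0]
    - [1, 0, 0, 0.2, 0, 0, 0]
    - [1, 0, 0, 0.2, 0, 0, 0]
    - [1, 0, 0, 0.2, 0, 0, 0]
    - [1, 0, 0, 0.1, 0, 0, 0]
    - [1, 0, 0, 0.05, 0, 0, 0]

```text
time: 16.5
position: [0.5137, 0.0462, 0.2567]
tool_rot: [0.935, 0.355, -0.0, -0.0]
ft_force: [-0.7, 0.2, 0.3]
grip_width: 0.0005
```

>>> step_arm:
  steps:
    - [1, 0, 0, 0.06, 0, 0, 0]
    - [1, 0, 0, 0.06, 0, 0, 0]
    - [1, 0, 0, 0.06, 0, 0, 0]
    - [1, 0, 0, 0.06, 0, 0, 0]
    - [1, 0, 0, 0.06, 0, 0, 0]
    - [1, 0, 0, 0.06, 0, 0, 0]
    - [1, 0, 0, 0.06, 0, 0, 0]
    - [1, 0, 0, 0.06, 0, 0, 0]
    - [1, 0, 0, 0.06, 0, 0, 0]
    - [1, 0, 0, 0, 0, 0, 0]

```text
time: 17.5
position: [0.5136, 0.0463, 0.248]
tool_rot: [0.935, 0.355, 0.001, 0.001]
ft_force: [-8.3, -0.3, 37.3]
grip_width: 0.0005
```

37 N at tip height 66 mm is a hard stop well before the 62 mm of fully down, so something other than the button, probably the black bezel, is carrying the fingers. I'll back off and look.

>>> step_arm:
  steps:
    - [1, 0, 0, -0.1, 0, 0, 0]
    - [1, 0, 0, -0.2, 0, 0, 0]
    - [1, 0, 0, -0.4, 0, 0, 0]
    - [1, 0, 0, -0.4, 0, 0, 0]
    - [1, 0, 0, -0.5, 0, 0, 0]
    - [1, 0, 0, -0.5, 0, 0, 0]
    - [1, 0, 0, -0.5, 0, 0, 0]
    - [1, 0, 0, 0, 0, 0, 0]
    - [1, 0, 0, 0, 0, 0, 0]
    - [1, 0, 0, 0, 0, 0, 0]

```text
time: 18.5
position: [0.5135, 0.0462, 0.3082]
tool_rot: [0.935, 0.355, -0.0, -0.0]
ft_force: [0.2, 0.4, 0.3]
grip_width: 0.0003
```

Run:
```python
from h import *
from rig import status,eyes
o=status.get_obs();print(o["time"],o["position"],o["ft_force"])
i=eyes.camera_info("wrist");p,d=eyes.camera("wrist")
np.savez("w6.npz",p=p,d=d,**i)
a=cv2.resize(p[130:250,140:310,::-1],(800,565),interpolation=2)
cv2.imwrite("pics/w6.png",a)
p,d=eyes.camera("scene")
q=np.load("scene.npz")["p"]
f=lambda q:cv2.resize(q[175:215,245:305,::-1],(400,267),interpolation=2)
cv2.imwrite("pics/s6.png",np.hstack([f(q),f(p)]))
# height profile from wrist depth in the crop around green
H,S,V=cv2.split(cv2.cvtColor(np.load("w6.npz")["p"],cv2.COLOR_RGB2HSV))
D=np.load("w6.npz")["d"]; K,R,t=i["K"],i["R"],i["t"]
v0,u0=[int(x.mean()) for x in np.where((H>45)&(H<80)&(S>100))]
print(u0,v0)
for v in range(v0-40,v0+24,2):
  x=np.array([u0-K[0,2],v-K[1,2]])/K[0,0]; r=np.linalg.norm(x); ray_=np.array([*(x/r*np.sin(r)),np.cos(r)]); c=ray_/ray_[2]*D[v,u0]
  print(v,(R.T@(c-t)).round(4),np.load("w6.npz")["p"][v,u0])
```

```text
18.5 [0.51345218 0.04620215 0.30815912] [0.20118557 0.42905487 0.31953461]
250 207
167 [0.4942 0.0676 0.0505] [237 244 247]
169 [0.4953 0.0664 0.0509] [238 245 248]
171 [0.4963 0.0653 0.0515] [243 248 250]
173 [0.4975 0.0639 0.0511] [246 252 254]
175 [0.4982 0.0632 0.0537] [120 128 133]
177 [0.4984 0.0629 0.059 ] [11 11 14]
179 [0.4989 0.0624 0.0628] [51 49 51]
181 [0.5001 0.0611 0.0623] [54 52 53]
183 [0.5012 0.0598 0.0618] [53 52 52]
185 [0.5022 0.0587 0.0624] [54 53 54]
187 [0.5033 0.0574 0.0622] [52 53 53]
189 [0.5036 0.0571 0.0663] [26 75 39]
191 [0.504  0.0567 0.07  ] [32 84 45]
193 [0.5046 0.0561 0.0724] [ 77 174  99]
195 [0.5056 0.0549 0.0726] [ 83 179 103]
197 [0.5067 0.0537 0.0726] [ 81 178 103]
199 [0.5078 0.0524 0.0722] [ 81 177 102]
201 [0.5086 0.0515 0.0735] [ 78 174 100]
203 [0.5099 0.0501 0.0727] [ 79 175 100]
205 [0.5108 0.0491 0.0733] [ 77 173  97]
207 [0.5119 0.0478 0.0733] [ 76 171  96]
209 [0.5131 0.0465 0.0728] [ 76 172  97]
211 [0.5142 0.0452 0.0729] [ 74 170  95]
213 [0.5152 0.0441 0.0733] [ 74 169  95]
215 [0.5165 0.0426 0.0723] [ 72 168  93]
217 [0.5175 0.0415 0.0728] [ 71 167  92]
219 [0.5187 0.0401 0.0726] [ 70 165  91]
221 [0.5197 0.039  0.073 ] [ 68 164  90]
223 [0.521  0.0376 0.0727] [ 67 163  89]
225 [0.5222 0.0362 0.0724] [ 68 167  90]
227 [0.5079 0.0527 0.1258] [36 73 45]
229 [0.5076 0.0531 0.1299] [23 19 22]
```

View pics/w6.png

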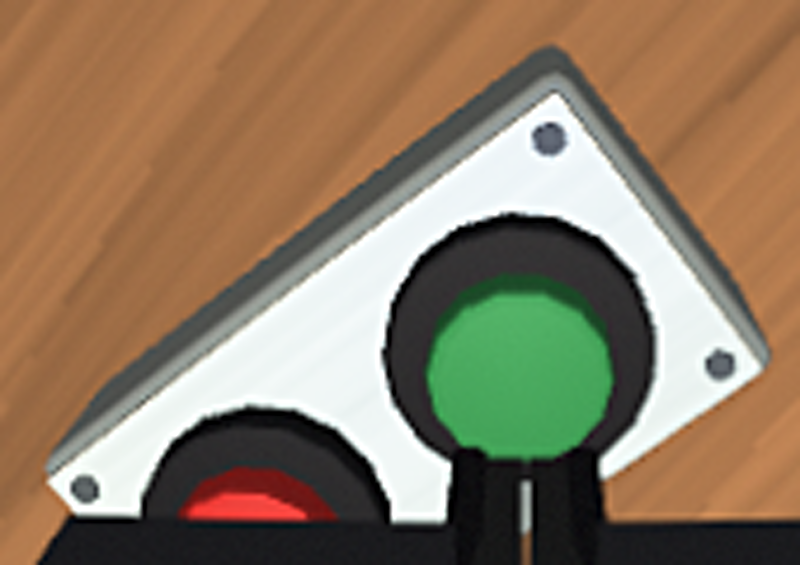

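View pics/s6.png

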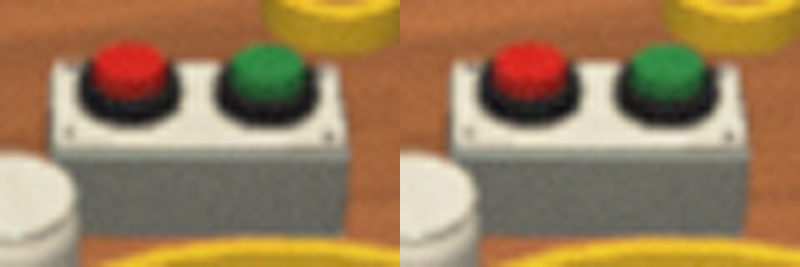

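The box hasn't moved, and green is up again. The wrist depth puts the plate at 51 mm, the bezel at 62 mm and the green top at about 72–73 mm, which disagrees with the stated 68 mm. A hard stop at 66 mm is then 6 mm of travel, which points to the button bottoming out rather than the bezel. I'll check the top camera's first depth image and the w6 mask against this before pressing again.

Run:
```python
from h import *
for n in("top","scene"):
    z=np.load(n+".npz");K,R,t=z["K"],z["R"],z["t"]
    H,S,V=cv2.split(cv2.cvtColor(z["p"],cv2.COLOR_RGB2HSV))
    vv,uu=np.mgrid[:384,:512]
    c=np.stack([(uu-K[0,2])/K[0,0],(vv-K[1,2])/K[1,1],np.ones_like(uu)],-1)*z["d"][...,None]
    X=(c-t)@R
    box=(X[...,0]>.42)&(X[...,0]<.6)&(abs(X[...,1]-.01)<.09)
    er=lambda m:cv2.erode((m&box).astype(np.uint8),np.ones((3,3)))>0
    for k,m in(("green",(H>45)&(H<80)&(S>100)),("red",((H<6)|(H>174))&(S>170)&(V>90)),("plate",(S<45)&(V>150)),("wood",(S>90)&(H>5)&(H<20))):
        q=X[er(m)][:,2]; print(n,k,len(q),np.median(q).round(4))
    b=(H>98)&(H<120)&(S>110)&(abs(X[...,0]-.544)<.03)&(abs(X[...,1]+.24)<.03); print("blue",np.median(X[b][:,2]).round(4))
```

```text
top green 44 0.0719
top red 47 0.0715
top plate 235 0.0501
top wood 1680 -0.0
blue 0.0758
scene green 41 0.0719
scene red 39 0.0718
scene plate 137 0.0507
scene wood 105 0.0008
blue 0.0763
```

Both fixed cameras agree: the green top is at 72 mm, so full travel ends at 66 mm, which is where it stopped. The first press bottomed it, but perhaps too briefly. Pressing again, more gently and with a longer hold.

>>> step_arm:
  steps:
    - [1, 0, 0, 0.2, 0, 0, 0]
    - [1, 0, 0, 0.2, 0, 0, 0]
    - [1, 0, 0, 0.3, 0, 0, 0]
    - [1, 0, 0, 0.3, 0, 0, 0]
    - [1, 0, 0, 0.3, 0, 0, 0]
    - [1, 0, 0, 0.3, 0, 0, 0]
    - [1, 0, 0, 0.2, 0, 0, 0]
    - [1, 0, 0, 0.1, 0, 0, 0]
    - [1, 0, 0, 0, 0, 0, 0]
    - [1, 0, 0, 0, 0, 0, 0]

```text
time: 19.6
position: [0.5138, 0.0462, 0.2611]
tool_rot: [0.935, 0.355, 0.0, 0.0]
ft_force: [0.7, -1.1, 1.2]
grip_width: 0.001
```

>>> step_arm:
  steps:
    - [1, 0, 0, 0.1, 0, 0, 0]
    - [1, 0, 0, 0.1, 0, 0, 0]
    - [1, 0, 0, 0.1, 0, 0, 0]
    - [1, 0, 0, 0.1, 0, 0, 0]
    - [1, 0, 0, 0.05, 0, 0, 0]
    - [1, 0, 0, 0, 0, 0, 0]
    - [1, 0, 0, 0, 0, 0, 0]
    - [1, 0, 0, 0, 0, 0, 0]
    - [1, 0, 0, 0, 0, 0, 0]
    - [1, 0, 0, 0, 0, 0, 0]

```text
time: 20.6
position: [0.5138, 0.0462, 0.2499]
tool_rot: [0.935, 0.355, 0.0, 0.0]
ft_force: [-0.4, -0.5, 3.3]
grip_width: 0.0007
```

Tip at 67.9 mm with 3.3 N fits the spring about 4 mm in. Going on to the stop and holding.

>>> step_arm:
  steps:
    - [1, 0, 0, 0.06, 0, 0, 0]
    - [1, 0, 0, 0.06, 0, 0, 0]
    - [1, 0, 0, 0, 0, 0, 0]
    - [1, 0, 0, 0, 0, 0, 0]
    - [1, 0, 0, 0, 0, 0, 0]
    - [1, 0, 0, 0, 0, 0, 0]
    - [1, 0, 0, 0, 0, 0, 0]
    - [1, 0, 0, 0, 0, 0, 0]
    - [1, 0, 0, 0, 0, 0, 0]
    - [1, 0, 0, 0, 0, 0, 0]

```text
time: 21.6
position: [0.5137, 0.0462, 0.2484]
tool_rot: [0.935, 0.355, 0.001, 0.0]
ft_force: [-3.0, -0.4, 17.3]
grip_width: 0.0006
```

Run:
```python
from h import *
from rig import status,eyes
o=status.get_obs();print(o["time"],o["position"],o["ft_force"])
p,d=eyes.camera("scene")
q=np.load("scene.npz")["p"]
f=lambda q:cv2.resize(q[175:215,245:305,::-1],(400,267),interpolation=2)
cv2.imwrite("pics/s7.png",np.hstack([f(q),f(p)]))
```

```text
21.6 [0.51372002 0.04621008 0.24837245] [-3.0142464  -0.38694133 17.30135503]
```

View pics/s7.png

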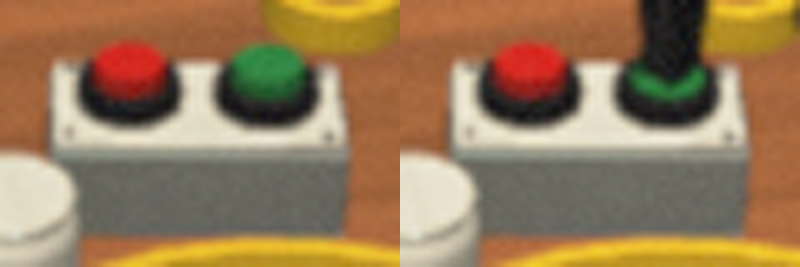

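Green is visibly pressed in while red is still up. I'll hold a bit longer, then lift.

>>> step_arm:
  steps:
    - [1, 0, 0, 0, 0, 0, 0]
    - [1, 0, 0, 0, 0, 0, 0]
    - [1, 0, 0, 0, 0, 0, 0]
    - [1, 0, 0, 0, 0, 0, 0]
    - [1, 0, 0, 0, 0, 0, 0]
    - [1, 0, 0, 0, 0, 0, 0]
    - [1, 0, 0, -0.1, 0, 0, 0]
    - [1, 0, 0, -0.2, 0, 0, 0]
    - [1, 0, 0, -0.4, 0, 0, 0]
    - [1, 0, 0, -0.5, 0, 0, 0]

```text
time: 22.65
position: [0.5133, 0.0462, 0.2767]
tool_rot: [0.935, 0.355, -0.001, -0.001]
ft_force: [-0.3, 0.2, 0.2]
grip_width: 0.0002
```

>>> step_arm:
  steps:
    - [1, 0, 0, -0.8, 0, 0, 0]
    - [1, 0, 0, -0.8, 0, 0, 0]
    - [1, 0, -0.5, -0.8, 0, 0, 0]
    - [1, 0, -0.8, -0.6, 0, 0, 0]
    - [1, 0, -0.8, -0.3, 0, 0, 0]
    - [1, 0, -0.8, 0, 0, 0, 0]
    - [1, 0, -0.8, 0, 0, 0, 0]
    - [1, 0, -0.5, 0, 0, 0, 0]
    - [1, 0, 0, 0, 0, 0, 0]
    - [1, 0, 0, 0, 0, 0, 0]

```text
time: 23.65
position: [0.4442, 0.1248, 0.3593]
tool_rot: [0.935, 0.356, 0.0, 0.0]
ft_force: [0.1, 0.1, 0.5]
grip_width: 0.0003
```

Run:
```python
from h import *
from rig import status,eyes
o=status.get_obs();print(o["time"],o["position"],o["ft_force"])
p,d=eyes.camera("scene")
cv2.imwrite("pics/s8.png",cv2.resize(p[120:270,60:440,::-1],(800,316),interpolation=2))
z=np.load("scene.npz");K,R,t=z["K"],z["R"],z["t"]
vv,uu=np.mgrid[:384,:512]
X=(np.stack([(uu-K[0,2])/K[0,0],(vv-K[1,2])/K[1,1],np.ones_like(uu)],-1)*d[...,None]-t)@R
H,S,V=cv2.split(cv2.cvtColor(p,cv2.COLOR_RGB2HSV))
for k,m,c in(("green",(H>45)&(H<80)&(S>100),(.514,.046)),("red",((H<6)|(H>174))&(S>170)&(V>90),(.502,-.013)),("blue",(H>98)&(H<120)&(S>110),(.544,-.24))):
    b=m&(np.hypot(X[...,0]-c[0],X[...,1]-c[1])<.03); b=cv2.erode(b.astype(np.uint8),np.ones((3,3)))>0; print(k,np.median(X[b],axis=0).round(4))
dif=cv2.absdiff(cv2.GaussianBlur(p,(5,5),0),cv2.GaussianBlur(z["p"],(5,5),0)).max(2)>30
n,l,st,ce=cv2.connectedComponentsWithStats(dif.astype(np.uint8))
print([(ce[j].round().tolist(),int(st[j,4])) for j in range(1,n) if st[j,4]>8])
```

```text
23.65 [0.44419732 0.12480915 0.3592905 ] [0.13283413 0.11646408 0.52402348]
green [0.522  0.044  0.0718]
red [ 0.5078 -0.0147  0.0721]
blue [ 0.5468 -0.2377  0.0686]
[([301.0, 62.0], 7253), ([300.0, 9.0], 78), ([425.0, 45.0], 2733), ([281.0, 5.0], 18), ([310.0, 14.0], 21), ([215.0, 61.0], 245), ([227.0, 64.0], 134), ([235.0, 79.0], 18), ([227.0, 85.0], 42), ([360.0, 181.0], 38), ([363.0, 187.0], 17), ([352.0, 192.0], 83), ([185.0, 196.0], 64), ([186.0, 204.0], 63)]
```

View pics/s8.png

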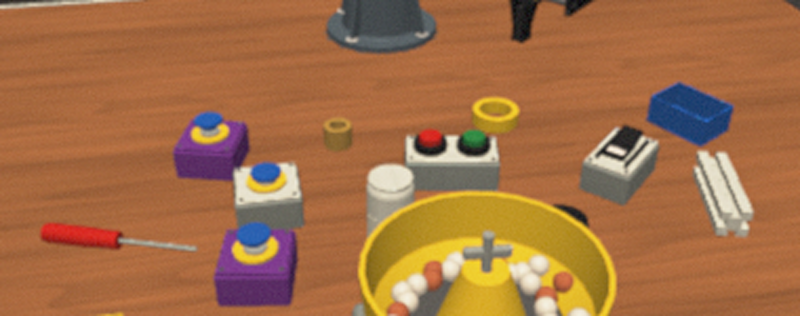

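Besides the arm, only the rocker and the blue button differ from the start. Blue is at 68.6 mm (in), green and red are back at 72 mm (up), and the rocker is tilted on. Handing in.

```bash
python3 -c "
from rig import robot; print(robot.hand_in())"
```

```text
the job is handed in; nothing more can be done
None
```

I pressed the rocker's white-bar end down, then pushed the blue button in on the aluminium box, then held the green button down and released it. I handed in at about 24 s; the hand-in reports no verdict.

**Last checks:**
- **Rocker:** it came to a hard stop with the fingertips at 62.4 mm and is still tilted on in the last picture.
- **Blue button:** its top is at 68.6 mm by scene depth, so it is in.
- **Green and red buttons:** both tops are at about 72 mm, the same as at the start, so both are up.
- **Boxes and other things:** comparing the scene pictures from before and after, nothing changed except the arm, the rocker and the blue button. Parts hidden behind the tumbler can't be seen in that view.
- **Robot:** it was touching nothing when I handed in.

**What disagreed or went wrong:**
- **Green height:** all three cameras put the green top at about 72 mm, not the stated 68 mm.
- **First press on green:** because of that height, it bottomed out at 66 mm with 37 N, above the force I intended, and I lifted early. The box did not move.
- **Second press on green:** this one was gentler, at 17 N. It held at the stop for about 1.5 s.

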